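Unstack the offcuts onto their welding jigs

TASK

Take the stack of four offcuts apart from the top down and set each piece gently on the jig of its own colour: the brass bush upright over the yellow pin, the blue tube lying between the two blue stops, the red channel astride the red rib with its legs down, and last the green plate flat on the green bed. Centre each piece on its jig, with the tube, channel and plate lengthways along it, all fully down and let go. Do not knock over or push away the can of filler rods.

Things in the scene. Friction and masses are not known exactly. Their poses are not given: they have to be found in the camera images.
- bush: Brass bush, a short open tube, outside diameter 36, bore 26, 36 tall, about 0.14 kg; stands upright on top of the stack. Origin at the centre of its underside, z up along the bore. Goes over the pin of pin_place. (Sizes in mm.)
- tube: Blue square steel tube offcut lying flat, 60 long (x) x 40 wide (y) x 40 tall, wall 4, open at both x ends, about 0.27 kg; second from the top. Origin at the centre of its underside, z up. Goes on stop_place. (Sizes in mm.)
- channel: Red U-channel offcut, legs down and flat web on top, 90 long (x) x 50 wide (y) x 30 tall, wall 5, so 40 clear between its legs and 25 under its web; about 0.35 kg; third from the top. Origin at the centre of its underside (level with the feet of the legs), z up. Goes on rib_place. (Sizes in mm.)
- plate: Green flat steel plate 100 long (x) x 60 wide (y) x 12 thick, about 0.56 kg; lowest of the stack, lying on the bearers. Origin at the centre of its underside, z up. Goes on bed_place. (Sizes in mm.)
- pin_place: Place of the bush: a yellow upright pin, diameter 10, with a pointed tip 29 above the bench, in a yellow painted circle at the centre of the base plate. The bush stands on the base plate with the pin inside its bore (8 to spare all round). Fixed steel base plate 110 (x) x 84 (y) x 6 thick, turned up to 0.3 rad. Origin: centre of its underside, z up. (Sizes in mm.)
- stop_place: Place of the tube: two blue end stops, each 8 (x) x 60 (y), 22 above the bench, with 80 clear between them along x. The tube lies on the base plate between them, its length along the x axis of the place (10 to spare at each end); open at the y sides. Fixed steel base plate 110 (x) x 84 (y) x 6 thick, turned up to 0.3 rad. Origin: centre of its underside, z up. (Sizes in mm.)
- rib_place: Place of the channel: a red rib 70 long (x) x 20 wide (y), its top 20 above the bench, along the middle of the base plate. The channel straddles it, legs down on the base plate, its length along the x axis of the place (10 to spare on each side). Fixed steel base plate 110 (x) x 84 (y) x 6 thick, turned up to 0.3 rad. Origin: centre of its underside, z up. (Sizes in mm.)
- bed_place: Place of the plate: a green raised bed 90 long (x) x 44 wide (y), its flat top 22 above the bench. The plate lies on it, lengthways along the x axis of the place, overhanging about 8 at each long side so that fingers have room. Fixed steel base plate 110 (x) x 84 (y) x 6 thick, turned up to 0.3 rad. Origin: centre of its underside, z up. (Sizes in mm.)
- bearers: Two fixed light-wood battens under the stack, each 20 (x) x 44 (y) x 20 tall, at x = +30 and -30; the plate overhangs them by 8 at each long side. Origin midway between them on the bench, z up. In the stack each piece lies centred on the one below within 6, turned against it by up to 0.12 rad (the round bush: any yaw). (Sizes in mm.)
- rod_can: Bystander: a loose rust-brown can of diameter 68, 90 tall, standing at the far side, left of the middle as seen from the robot, with copper-coloured filler rods sticking up to about 155 above the bench. Origin at the centre of its underside, z up. (Sizes in mm.)
There are look-alikes about, which are no part of the job. Of the things shaped like the bush, the brass one is meant.

How it is judged:
On the way, in this order (a step that is already met when the one before it is completed fails the run):
1. the brass bush stands over the yellow pin, released (horizontal distance between bush and pin_place below 0.012 m and z of bush in the frame of pin_place between 0.002 and 0.01 m and angle between bush's own z axis and vertical below 0.1 rad and linear speed of bush below 0.03 m/s and angular speed of bush below 0.3 rad/s and contact force between bush and the fingers below 0.05 N), for 0.2 s.
2. the blue tube lies between the blue stops, released (horizontal distance between tube and stop_place below 0.015 m and z of tube in the frame of stop_place between 0.002 and 0.01 m and angle between tube's own z axis and vertical below 0.1 rad and linear speed of tube below 0.03 m/s and angular speed of tube below 0.3 rad/s and contact force between tube and the fingers below 0.05 N and angle between the x axis of tube and the x axis of stop_place, either way round below 0.2 rad), for 0.2 s.
3. the red channel sits astride the red rib, released (horizontal distance between channel and rib_place below 0.015 m and z of channel in the frame of rib_place between 0.002 and 0.01 m and angle between channel's own z axis and vertical below 0.1 rad and linear speed of channel below 0.03 m/s and angular speed of channel below 0.3 rad/s and contact force between channel and the fingers below 0.05 N and angle between the x axis of channel and the x axis of rib_place, either way round below 0.2 rad), for 0.2 s.
4. the green plate lies on the green bed, released (horizontal distance between plate and bed_place below 0.015 m and z of plate in the frame of bed_place between 0.018 and 0.026 m and angle between plate's own z axis and vertical below 0.1 rad and linear speed of plate below 0.03 m/s and angular speed of plate below 0.3 rad/s and contact force between plate and the fingers below 0.05 N and angle between the x axis of plate and the x axis of bed_place, either way round below 0.2 rad), for 0.2 s.
At the end, for the whole second after the job is handed in: Each piece on its own jig, fully down (4 mm), level (0.1 rad), at rest, let go: bush over the pin, centred within 12 mm; tube between the stops, channel astride the rib, plate on the bed, each centred within 15 mm and lengthways within 0.2 rad (all of step 1 and all of step 2 and all of step 3 and all of step 4); the robot touches nothing.
It fails at once if the can of filler rods is knocked over or pushed away (tilted over 0.4 rad or moved over 40 mm) (angle between rod_can's own z axis and vertical above 0.4 rad or distance of rod_can from where it was at the start of the episode above 0.04 m).
It fails at once if the bush is dropped or slammed onto its place (faster than 0.6 m/s within 30 mm above it) (horizontal distance between bush and pin_place below 0.05 m and z of bush in the frame of pin_place below 0.036 m and linear speed of bush above 0.6 m/s).
It fails at once if the tube is dropped or slammed onto its place (faster than 0.6 m/s within 30 mm above it) (horizontal distance between tube and stop_place below 0.05 m and z of tube in the frame of stop_place below 0.036 m and linear speed of tube above 0.6 m/s).
It fails at once if the channel is dropped or slammed onto its place (faster than 0.6 m/s within 30 mm above it) (horizontal distance between channel and rib_place below 0.05 m and z of channel in the frame of rib_place below 0.036 m and linear speed of channel above 0.6 m/s).
It fails at once if the plate is dropped or slammed onto its place (faster than 0.6 m/s within 30 mm above it) (horizontal distance between plate and bed_place below 0.05 m and z of plate in the frame of bed_place below 0.052 m and linear speed of plate above 0.6 m/s).
It also fails if it takes over 120 s, if anything falls off the work surface, if the arm or the gripper's body presses on something with over 40 N, if the wrist force passes 120 N, or if a joint passes its speed limit or range.

ROBOT

A 6-joint arm with a two-finger parallel gripper is mounted at the origin on the work surface. World frame = base frame: x ahead of the robot, y to its left, z up, the work surface at z = 0. Lengths are in m, angles in rad, forces in N, time in s.
With the tool pointing down it reaches from about 0.325 to 0.9 m from the base axis. Payload 6.1 kg.
Tool frame: the origin (TCP) lies midway between the tips of the shut fingers; the grasp point (between the pads) lies 19 mm behind it; z points along the fingers, y is the line along which they close (so a half turn about z gives the same grasp; the last joint's range is limited). The gripper opens to 85 mm and grips with 20 to 120 N. Pads are 22 mm wide; open, the fingers measure 114 mm over their backs; the gripper's body (76 mm by 85 mm) begins 54 mm behind the grasp point. The pads swing forward as they close: fully open they stand 13 mm farther back than shut.
Start: joints at [-1.245, 0.22, 1.526, -0, 1.395, -0.126], TCP at [0.273, -0.562, 0.231] pointing down, gripper open.
Joint ranges: [-2.98, 2.98], [-0.91, 2.08], [0.09, 2.57], [-1.24, 4.39], [0.2, 2.65], [-2.68, 2.68]. Speed limits (rad/s): [2.57, 2.57, 3.01, 3.14, 3.14, 3.14].

INTERFACE

Orientations are given as [roll, pitch, yaw] about the fixed x, y, z axes, in that order (R = Rz(yaw) Ry(pitch) Rx(roll)).
In Python, from plant import movep, move_l, set_joints, gripper_to, hold, inverse_kinematics, observe, get_image, get_calibration, Unreachable, job_done gives the robot as it stands. Calls block until the motion is done:
- movep(position, orientation): joint-space move of the TCP to a pose.
- move_l(position, feed=0.15, rotation=None, max_force=None): straight line of the TCP; rotation=None keeps the orientation; feed is the mean speed in m/s. With max_force (N) it stops when the force on the tool has changed by that much, and returns True; else False.
- set_joints(angles): joint-space move.
- gripper_to(opening, f_grip=None): finger opening in m; f_grip is the grip in N (None keeps the last); returns when the fingers have stopped.
- hold(seconds).
- inverse_kinematics(position, orientation): joint angles nearest the present ones, or None.
- observe(): the state.
- get_image(name): name is "scene" or "top" or "wrist"; returns (picture, depth): 400x640x3 uint8, red, green, blue; 400x640 float32, m along the optical axis (not along the pixel's ray), 0 where there is no reading.
- get_calibration(name): a dict with "intrinsics" (3x3 intrinsics, pixels), "world_from_camera" (4x4, takes a point from camera to world coordinates). Camera axes: x right, y down, z forward; pixel columns grow to the right and rows downward; lengths in m; the calibration is good to about 2 mm. A picture is of the moment at which its call begins: read the wrist's pose just before it. get_calibration takes no time and is no camera call; for the wrist camera it gives the pose at the moment of the call.
A pose or a line that the arm cannot do raises Unreachable and nothing moves.
- job_done(): hands the job in; it is judged then, once.
The state is a dict: "time_s": time; "q": joint angles; "joint_velocities": joint speeds; "joint_torque": joint torques, N m; "eef_pos": TCP position; "tcp_rot": TCP orientation; "ft_force": force on the tool from outside, world axes, zero at the start; "torque": the same for the moment, N m; "opening": finger opening in m; "grasp_force": force on a finger pad.
Only numpy, scipy, OpenCV 4.12 (cv2) and the standard library are available. Lean on these libraries where they do the work, as an engineer would, in place of code of your own. Each camera call takes 0.05 s, during which the arm holds its last target. There are 200 camera calls.

## Working session

There is one attempt and no reset: what is moved stays moved. The work goes in short steps, each a Python script; the robot and the scene stay as the last script left them, time stands still between calls to the robot, and variables do not carry over. Pictures are saved under pics/ and viewed, at most 14 in all, crops included, and the job is handed in when it is done.

```bash
ls; mkdir -p pics; python3 - <<'E'
from plant import *
import cv2,numpy as np
for n in("top","scene"):
    im,d=get_image(n); cv2.imwrite(f"pics/{n}0.png",im[:,:,::-1]); np.savez(f"{n}0.npz",im=im,d=d)
    c=get_calibration(n); print(n,np.round(c["intrinsics"],1).tolist(),np.round(c["world_from_camera"],3).tolist(),(d>0).mean())
print(observe()["time_s"],observe()["tcp_rot"])
E
```

```text
pics
top [[421.1, 0.0, 312.4], [0.0, 421.1, 192.8], [0.0, 0.0, 1.0]] [[0.009, -0.991, 0.135, 0.463], [-1.0, -0.012, -0.017, 0.015], [0.018, -0.135, -0.991, 1.03], [0.0, 0.0, 0.0, 1.0]] 0.9960625
scene [[370.8, 0.0, 317.7], [0.0, 370.8, 197.9], [0.0, 0.0, 1.0]] [[-0.854, 0.322, -0.408, 0.921], [0.52, 0.538, -0.664, 0.539], [0.006, -0.779, -0.627, 0.578], [0.0, 0.0, 0.0, 1.0]] 0.995921875
0.1 [-3.13988403e+00 -2.35840664e-04  4.51789176e-01]
```

View pics/top0.png

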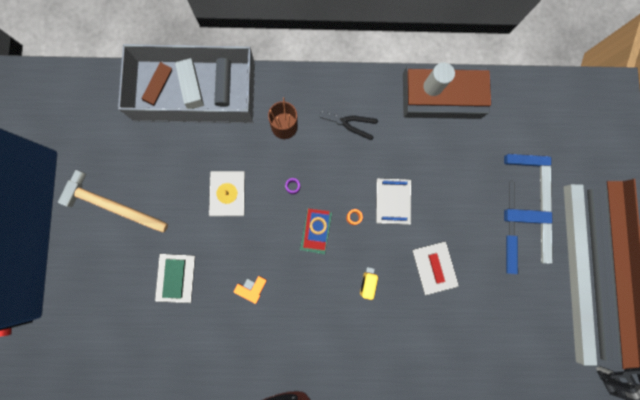

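View pics/scene0.png

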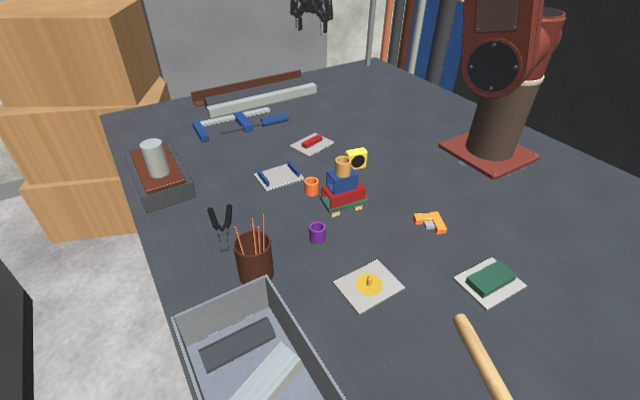

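The top view shows the stack at about (318,228). The jigs are the pin (227,193), stops (394,200), rib (436,268) and bed (175,278), and the can is at (284,120). An orange decoy bush stands close to the stack at (355,216) and a purple one at (293,186).

```bash
cat > h.py <<'E'
import numpy as np, cv2
from plant import *
def ray(uv,z,K,T):
    uv=np.atleast_2d(np.asarray(uv,float))
    d=np.c_[uv,np.ones(len(uv))]@np.linalg.inv(K).T@T[:3,:3].T
    o=T[:3,3]; return (o+d*((z-o[2])/d[:,2])[:,None])[:,:2]
def cloud(d,K,T):
    v,u=np.mgrid[:d.shape[0],:d.shape[1]]
    p=np.stack([(u-K[0,2])/K[0,0]*d,(v-K[1,2])/K[1,1]*d,d],-1)
    return p@T[:3,:3].T+T[:3,3]
def shot(n,tag):
    c=get_calibration(n); im,d=get_image(n)
    cv2.imwrite(f"pics/{tag}.png",im[:,:,::-1])
    return im,d,c["intrinsics"],c["world_from_camera"]
def wrap(a): return (a+np.pi/2)%np.pi-np.pi/2
def rect(mask,z,K,T):
    """largest blob of mask cast on plane z: centre, long, short, yaw of long axis"""
    cs=cv2.findContours(mask.astype(np.uint8),cv2.RETR_EXTERNAL,cv2.CHAIN_APPROX_NONE)[0]
    c=max(cs,key=cv2.contourArea)
    p=ray(c[:,0],z,K,T)
    (x,y),(w,h),a=cv2.minAreaRect((p*1000).astype(np.float32)); a=np.radians(a)
    if h>w: w,h=h,w; a+=np.pi/2
    return np.round([x/1000,y/1000,w/1000,h/1000,wrap(a)],4)
def hsv(im): return cv2.cvtColor(im,cv2.COLOR_RGB2HSV)
def win(m,u,v,r):
    o=np.zeros_like(m); o[max(0,v-r):v+r,max(0,u-r):u+r]=m[max(0,v-r):v+r,max(0,u-r):u+r]; return o
E
python3 - <<'E'
from h import *
f=np.load("top0.npz"); im,d=f["im"],f["d"]; c=get_calibration("top");K,T=c["intrinsics"],c["world_from_camera"]
H=hsv(im).astype(int); P=cloud(d,K,T); h,s,v=H[...,0],H[...,1],H[...,2]
for n,(u,w) in dict(pin=(227,193),stop=(394,200),rib=(436,268),bed=(175,278)).items():
    m=win((s<40)&(v>150),u,w,35); m2=cv2.morphologyEx(m.astype(np.uint8),cv2.MORPH_CLOSE,np.ones((15,15)))
    print(n,rect(m2,.006,K,T))
print("stack", P[205:255:6,318].round(3).tolist())
m=win((h>10)&(h<28)&(s>80)&(v>90),318,228,14)
print("bush",rect(m,.138,K,T), "z",np.percentile(P[...,2][m],[10,50,90]))
m=win((h>3)&(h<14)&(s>150)&(v>150),355,216,14); print("orange",rect(m,.036,K,T))
m=win(P[...,2]>.06,284,120,25); print("can",P[m][:,:2].mean(0))
s=get_calibration("wrist")["world_from_camera"]; print(np.round(s,3).tolist(), get_calibration("wrist")["intrinsics"][0,0])
E
```

```text
pin [0.6006 0.2084 0.1086 0.085  0.0109]
stop [ 0.5856 -0.2013  0.1111  0.0868 -0.0264]
rib [ 0.4242 -0.2991  0.1113  0.0853  0.2559]
bed [ 0.3953  0.3236  0.1112  0.0848 -0.0387]
stack [[0.574, -0.016, -0.003], [0.553, -0.015, 0.062], [0.533, -0.012, 0.138], [0.523, -0.014, 0.102], [0.51, -0.014, 0.104], [0.497, -0.014, 0.105], [0.484, -0.015, 0.063], [0.471, -0.015, 0.061], [0.457, -0.017, 0.0]]
bush [ 0.5154 -0.0115  0.0318  0.0317 -1.5606] z [0.12455447 0.13594302 0.13899686]
orange [ 0.5455 -0.1107  0.0195  0.0058  0.241 ]
can [0.76378771 0.06965202]
[[0.436, -0.862, -0.256, 0.338], [-0.9, -0.419, -0.122, -0.53], [-0.002, 0.284, -0.959, 0.372], [0.0, 0.0, 0.0, 1.0]] 291.56813898491515
```

```bash
python3 - <<'E'
from h import *
movep([.55,-.014,.32],[np.pi,0,0])
im,d,K,T=shot("wrist","w1"); np.savez("w1.npz",im=im,d=d,K=K,T=T)
print(observe()["q"],observe()["time_s"],np.round(T[:3,3],3))
E
```

```text
[-1.70125811e-01 -2.89443471e-03  1.60410253e+00 -2.13865825e-04
  1.54075591e+00  1.40173615e+00] 2.3667 [ 0.622 -0.014  0.462]
```

View pics/w1.png

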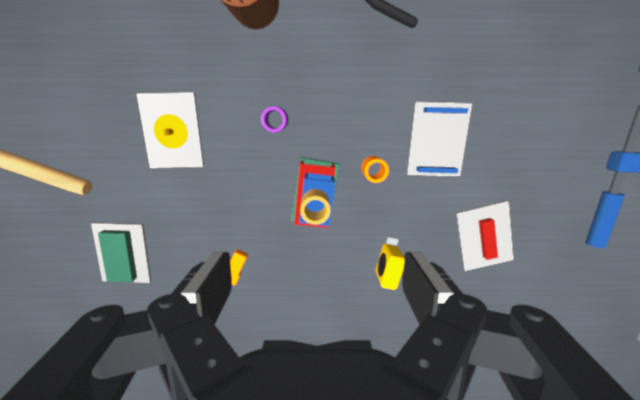

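The wrist view shows the stack with the brass ring at (315,208), the tube and channel below it, and all four jigs. The orange decoy is clear of it at (376,169).

```bash
python3 - <<'E'
from h import *
f=np.load("w1.npz"); im,d,K,T=f["im"],f["d"],f["K"],f["T"]
H=hsv(im).astype(int); P=cloud(d,K,T); h,s,v=H[...,0],H[...,1],H[...,2]
for n,(u,w) in dict(pin=(170,130),stop=(440,140),rib=(486,236),bed=(121,253)).items():
    m=win((s<40)&(v>150),u,w,47)
    m2=cv2.morphologyEx(m.astype(np.uint8),cv2.MORPH_CLOSE,np.ones((25,25)))
    print(n,rect(m2,.006,K,T))
m=win((h>20)&(h<32)&(s>150)&(v>150),170,130,30); print("circle",rect(m,.006,K,T))
m=win((h>100)&(h<130)&(s>120),440,110,32); print("stopA",rect(m,.022,K,T))
m=win((h>100)&(h<130)&(s>120),440,170,20); print("stopB",rect(m,.022,K,T))
m=win(((h<8)|(h>172))&(s>150)&(P[...,2]>.016),488,238,30); print("rib",rect(m,.020,K,T))
m=win((h>65)&(h<90)&(s>80)&(P[...,2]>.019),117,257,40); print("bed",rect(m,.022,K,T))
Z=P[...,2]
m=win((Z>.133),315,208,30); print("bushtop",rect(m,.138,K,T),np.median(Z[m]))
m=win(abs(Z-.102)<.004,315,195,50); print("tube",rect(m,.102,K,T))
m=win(abs(Z-.062)<.004,315,195,50); print("chan",rect(m,.062,K,T))
f=np.load("top0.npz"); im,d=f["im"],f["d"]; c=get_calibration("top");K,T=c["intrinsics"],c["world_from_camera"]
P=cloud(d,K,T);Z=P[...,2];m=win((Z>.132)&(Z<.145),318,226,18); print("bushtop",rect(m,.138,K,T))
E
```

```text
pin [0.5998 0.2084 0.112  0.0857 0.0153]
stop [ 0.5863 -0.2004  0.1117  0.0862 -0.0265]
rib [ 0.4254 -0.299   0.1127  0.0863  0.2587]
bed [ 0.3951  0.3232  0.1121  0.0853 -0.0384]
circle [0.5999 0.2085 0.0488 0.0473 1.5697]
stopA [ 0.6299 -0.2001  0.0607  0.0055  1.5697]
stopB [ 0.5437 -0.1995  0.0569  0.0067  1.5361]
rib [ 0.4268 -0.2971  0.0683  0.0213  0.2842]
bed [ 0.3958  0.3207  0.0896  0.0442 -0.0291]
bushtop [ 0.517  -0.0121  0.0349  0.0347 -0.773 ] 0.1371604425954876
tube [ 0.5264 -0.0151  0.04    0.0384  1.443 ]
chan [ 0.5123 -0.0098  0.0903  0.0498 -0.1127]
bushtop [ 0.517  -0.012   0.0344  0.033   0.7937]
```

```bash
cat >> h.py <<'E'
def pick(x,y,z,yaw,open_=.085,f=40):
    gripper_to(open_); R=[np.pi,0,yaw]
    movep([x,y,z+.11],R); move_l([x,y,z+.03],.2); hit=move_l([x,y,z],.06,max_force=10)
    gripper_to(0,f); hold(.2); o=observe()
    print("pick hit",hit,"z",o["eef_pos"],"open",o["opening"],"gf",o["grasp_force"])
    move_l([x,y,z+.02],.05); move_l([x,y,z+.13],.2); o=observe(); print("lifted",o["opening"],o["grasp_force"],o["ft_force"].round(2) if hasattr(o["ft_force"],"round") else o["ft_force"])
def place(x,y,z,yaw,up=.14,open_=.085):
    R=[np.pi,0,yaw]; movep([x,y,z+up],R); move_l([x,y,z+.05],.2); move_l([x,y,z+.006],.08)
    hit=move_l([x,y,z-.003],.015,max_force=6); hold(.2); o=observe(); print("place hit",hit,o["eef_pos"])
    gripper_to(open_); hold(.3); move_l([x,y,z+.02],.05); move_l([x,y,z+up],.2); print("t",observe()["time_s"])
E
python3 - <<'E'
from h import *
pick(.517,-.012,.110,0)
im,d,K,T=shot("wrist","w2")
E
```

```text
pick hit False z [ 0.51744471 -0.01221005  0.11052076] open 0.03561974315695991 gf 40.18061801791191
lifted 0.0356689248527897 40.10339713655412 [-0.3  -0.69 -2.66]
```

```bash
python3 - <<'E'
from h import *
place(.600,.2084,.0145,0)
movep([.55,-.014,.30],[np.pi,0,0])
im,d,K,T=shot("wrist","w3"); np.savez("w3.npz",im=im,d=d,K=K,T=T)
P=cloud(d,K,T);Z=P[...,2]
m=win(Z>.034,160,130,60); print("bush",rect(m,.042,K,T),np.median(Z[m]))
m=win(abs(Z-.102)<.005,315,200,60); print("tube",rect(m,.102,K,T))
m=win(abs(Z-.062)<.005,315,200,60); print("chan",rect(m,.062,K,T))
E
```

```text
place hit True [0.60034903 0.2084542  0.01457277]
t 11.425
bush [ 0.5992  0.2068  0.0383  0.0338 -1.5706] 0.04102900713452995
tube [ 0.5155 -0.0138  0.0609  0.0399 -0.1227]
chan [ 0.5124 -0.0099  0.0905  0.0498 -0.111 ]
```

View pics/w3.png

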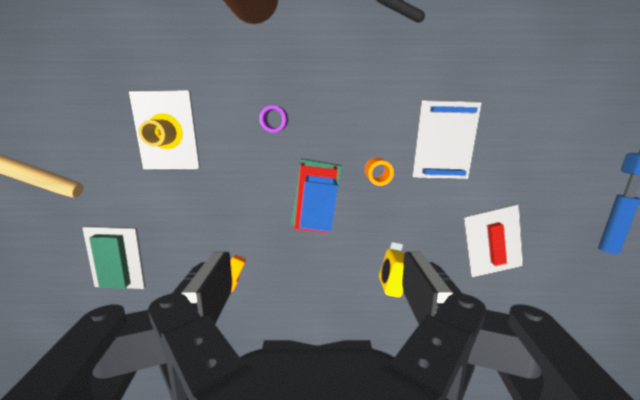

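The bush is seated on its pin at (155,132), and the tube is now fully visible at (319,204). Tube next, then the same routine for the channel.

```bash
python3 - <<'E'
from h import *
pick(.5155,-.0138,.070,-.1227,f=50)
place(.586,-.2005,.0145,-.0265)
movep([.55,-.014,.30],[np.pi,0,0])
im,d,K,T=shot("wrist","w4"); np.savez("w4.npz",im=im,d=d,K=K,T=T)
P=cloud(d,K,T);Z=P[...,2]
m=win(Z>.040,450,140,60); print("tube",rect(m,.046,K,T),np.median(Z[m]))
m=win(abs(Z-.062)<.005,315,200,60); print("chan",rect(m,.062,K,T))
m=win(abs(Z-.032)<.004,315,200,60); print("plate",rect(m,.032,K,T))
E
```

```text
pick hit False z [ 0.51588316 -0.01409033  0.07048406] open 0.0388979334738677 gf 51.54848054051399
lifted 0.03943878511280596 50.78908547759056 [-0.2   0.4  -3.38]
place hit True [ 0.58636649 -0.20071507  0.01452062]
t 21.3917
tube [ 0.5855 -0.1978  0.0599  0.0435 -0.0282] 0.04541568793176701
chan [ 0.5124 -0.0099  0.0906  0.0499 -0.1103]
plate [ 0.5222 -0.0122  0.0748  0.0597 -0.1661]
```

View pics/w4.png

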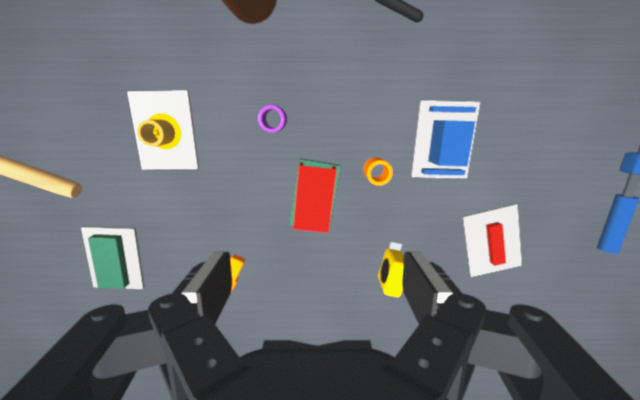

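The tube is centred between the stops at (452,143), and the channel and plate are undisturbed at (315,198). Channel next.

```bash
python3 - <<'E'
from h import *
pick(.5124,-.0099,.037,-.111,f=60)
place(.4256,-.2983,.0115,.26)
movep([.55,-.014,.30],[np.pi,0,0])
im,d,K,T=shot("wrist","w5"); np.savez("w5.npz",im=im,d=d,K=K,T=T)
P=cloud(d,K,T);Z=P[...,2]
m=win(Z>.031,490,243,50); print("chan",rect(m,.036,K,T),np.median(Z[m]))
m=win(abs(Z-.032)<.005,315,200,60); print("plate",rect(m,.032,K,T))
E
```

```text
pick hit False z [ 0.51301256 -0.01003294  0.03770415] open 0.04897678608748466 gf 63.24839025735855
lifted 0.04879818680739387 62.72309124469757 [-0.97 -0.45 -5.05]
place hit True [ 0.42588878 -0.29856184  0.01173053]
t 31.55
chan [ 0.426  -0.2955  0.0929  0.0529  0.2602] 0.0354252041627211
plate [ 0.5099 -0.01    0.1002  0.0597 -0.1669]
```

View pics/w5.png

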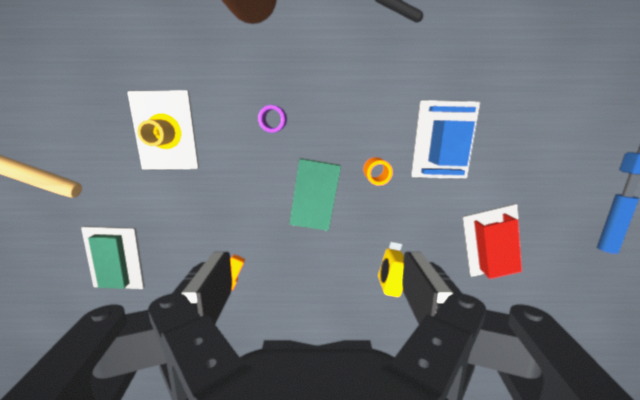

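The channel sits astride the rib at (498,245), and the plate is clear at (315,194). Plate last.

```bash
python3 - <<'E'
from h import *
pick(.5099,-.010,.006,-.167,f=80)
place(.3956,.3222,.0085,-.036)
movep([.55,-.014,.30],[np.pi,0,0])
im,d,K,T=shot("wrist","w6")
P=cloud(d,K,T);Z=P[...,2]
m=win(Z>.028,110,260,60); print("plate",rect(m,.034,K,T),np.median(Z[m]))
im,d,K,T=shot("top","t6")
P=cloud(d,K,T);Z=P[...,2]
for n,u,v,z in(("bush",227,193,.042),("tube",394,200,.046),("chan",436,268,.036),("plate",175,278,.034)):
    m=win(Z>z-.005,u,v,25); print(n,rect(m,z,K,T),np.median(Z[m]))
E
```

```text
pick hit False z [ 0.51050899 -0.01027231  0.0069214 ] open 0.058559247549148256 gf 86.91425085067749
lifted 0.058517272845657456 87.06901788711548 [-0.43 -0.09 -6.91]
place hit True [0.39596127 0.32240035 0.00894652]
t 42.2083
plate [ 0.3967  0.3202  0.1014  0.0649 -0.0191] 0.03394783761917197
bush [0.6001 0.207  0.0336 0.0329 0.0355] 0.04091741750284561
tube [ 0.5843 -0.178   0.1182  0.0856 -0.0088] 0.678524063476775
chan [ 0.4255 -0.2975  0.0898  0.053   0.2489] 0.03484382182249779
plate [ 0.3966  0.3221  0.0997  0.0623 -0.0366] 0.03290944072211466
```

View pics/w6.png

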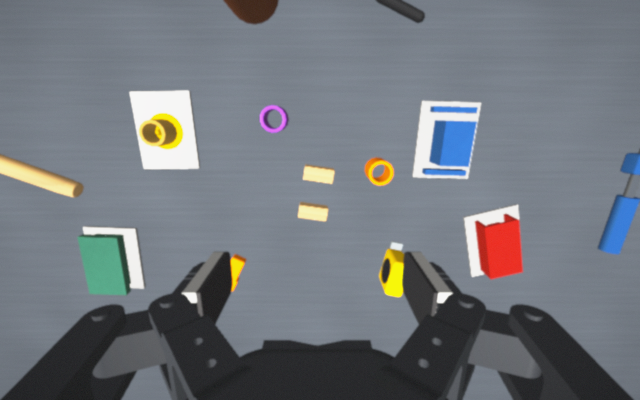

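All four pieces sit on their jigs: bush (155,132), tube (452,143), channel (498,245), plate (103,264). The top-view reading for the tube was spoiled by the arm, but the earlier wrist reading was good and this picture shows it unmoved.

```bash
python3 -c "
from plant import *
hold(.3); print(job_done())"
```

```text
the job is handed in; nothing more can be done
None
```

I handed the job in at about 42 s: bush, tube, channel and plate are each on their own jig, fully down and let go, measuring within about 3 mm of centre, with the can of filler rods left alone; no verdict came back.

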